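# Lock the decorating turntable with its key

## Task

Lock the turntable so it cannot turn while we paint on it: turn its wheel head (the upright knob is there for that) until the keyway lines up with the lock slot on the stand, then lower the steel lock key fully home across both, fin towards the wheel. In its wooden block only the key's end stud can be reached, and in the slot only its fin, so on the way stand the key upright on the grey cutting mat, let go and take it anew. Do not tip over the mug, cup, jar or bottle.

Things in the scene. Friction and masses are not known exactly. Their poses are not given: they have to be found in the camera images.
- turntable: Fixed stand of the decorating turntable: grey round foot 164 mm across, short column, and on its -x side a dark steel lock block 54 mm wide, 95 to 153 mm from the wheel's axis, with tall slotted cheeks. Origin under the wheel's axis, on the table; z up; -x points from the axis to the lock block. Position and yaw vary.
- wheel_axis (a point): Point on the wheel's vertical axis, level with the top of the wheel head (74 mm above the table; a hub cap stands 3 mm higher in the middle). The wheel head is an aluminium disc 180 mm across, its rim 51 to 74 mm above the table.
- wheel (a joint): Angle of the wheel head on its stand, rad, growing anticlockwise seen from above. 0, and equally 2 pi: the keyway faces the lock slot. It turns evenly with friction (0.08 N m, so 1 to 2 N at the knob) and stays where it is left; it goes from -1.5 to 7.8, so either way round will do. It starts at 0.8 to 5.4.
- keyway (a point): Outer end of the wheel's only keyway, at the rim (90 mm from the axis), mid-width, level with the wheel's top; turns with it. The keyway is a straight radial groove, open at the top and at the rim: 22 mm wide (bevelled to 30 mm in its top 6 mm), 16 mm deep, floor 58 mm above the table, from the rim in to 38 mm from the axis.
- knob (a point): Centre of the top of the wheel's upright round black knob, 118 mm above the table, 60 mm from the axis, diametrically opposite the keyway. The knob is 20 mm in diameter and 38 mm tall, its lower end 6 mm above the wheel's top; it spins freely on its own pin, like a crank knob, so the hand need not turn with the wheel.
- lock (a point): Where the key's origin lies when it is home: mid-line and floor of the lock slot, 58 mm above the table, 92 mm from the wheel's axis. x points along the slot to the axis, z up. The slot continues the keyway: same 22 mm width and floor, 95 to 147 mm from the axis, then an end wall.
- lock_mouth (a point): Middle of the slot's mouth towards the wheel, 93 mm from the axis, 74 mm above the table; fixed. The slot's walls are 16 mm high near the wheel (95 to 108 mm from the axis), then rise as two cheeks 50 mm high (108 to 149 mm), all bevelled at the top to 30 mm. The cheeks end level with a seated key's stud, so no finger can hold the stud there.
- key: Loose steel lock key, about 0.2 kg: bar 100 long x 18 wide x 18 mm high with two upright grips reaching 51 mm above its underside: a fin 24 long x 14 mm thick, 20 mm from the middle towards the nose (+x), and a square stud 14 x 14 mm, 41 mm from the middle towards the tail (-x). Origin: middle of the underside; x along the bar to the nose, z up. Starts upright in the wooden block.
- key_fin (a point): Point in the middle of the key's fin, 40 mm above the key's underside (11 mm below the fin's top). Grip across the 14 mm thickness (the key's y).
- key_stud (a point): Point in the middle of the key's stud, 40 mm above the key's underside (11 mm below the stud's top). Grip across the key's y.
- block: Fixed wooden block, 64 x 70 x 66 mm high, with a 22 mm slot along its x, open at top and ends, floor 12 mm above the table. The key stands in it, origin over the block's origin, x along x. The block covers 8 mm behind (-x) to 56 mm ahead of the origin: the fin is hidden between its cheeks, the tail with the stud sticks out at -x. The key comes out straight up by over 54 mm.
- mat: Fixed grey cutting mat lying on the table, 200 (its x) x 140 (its y) x 3 mm thick, nothing on it. Origin at the centre of its underside.
- mug: White mug, 82 mm across, 95 mm high, loose bystander beyond the mat. Origin under its middle.
- paint_bottle: Small white plastic paint bottle, 44 mm across, 110 mm high, loose bystander. Origin under its middle.
- jar: Amber jar, 66 mm across, 75 mm high, loose bystander. Origin under its middle.
- water_cup: Clear plastic cup, 66 mm across, 70 mm high, loose bystander. Origin under its middle.
Not all that is in view belongs to the job. There is more than one size of the key; the job needs the smallest.

How it is judged:
By the outcome, as a careful person would: the job done as asked, in the order asked, and still so for the second after the job is handed in, with the robot touching nothing.
It also fails if it takes over 72 s, if anything falls off the work surface, if the arm or the gripper's body presses on something with over 40 N, if the wrist force passes 120 N, or if a joint passes its speed limit or range.

## Robot

A 7-joint arm with a two-finger parallel gripper is mounted at the origin on the work surface. World frame = base frame: x ahead of the robot, y to its left, z up, the work surface at z = 0. Lengths are in m, angles in rad, forces in N, time in s.
With the tool pointing down it reaches from about 0.35 to 0.9 m from the base axis. Payload 8.1 kg.
Tool frame: the origin (TCP) lies at the very end of the fingers, on their centre line; the grasp point (between the pads) lies 19 mm behind it; z points along the fingers, y is the line along which they close (so a half turn about z gives the same grasp; the last joint's range is limited). The gripper opens to 92 mm and grips with 3 to 60 N. Pads are 19 mm wide; open, the fingers measure 130 mm over their backs; the gripper's body (75 mm by 190 mm) begins 47 mm behind the grasp point.
Start: joints at [-1.453, 0.434, 0.025, 1.573, -0.012, 1.134, -0.075], TCP at [0.137, 0.61, 0.227] pointing down, gripper open.
Joint ranges: [-2.62, 2.62], [-0.44, 2.09], [-1.27, 1.32], [0.08, 2.57], [-1.32, 4.46], [0.12, 2], [-2.74, 2.74]. Speed limits (rad/s): [2.22, 2.22, 3.01, 3.01, 3.14, 3.14, 3.14].

## Interface

Orientations are given as a rotation vector (axis times angle).
In Python, from cell import arm gives the robot as it stands.
- The arm moves only by the tool jog_arm, never from a script. Its argument "rows" is a list of rows, each a list of 3 entries, a list of its own where there are three numbers: the shift along the world's x, y, z in cm, then the turn, a rotation vector about the world's x, y, z in degrees, then the opening, from 0 (shut) to 1 (fully open). A call has 1 to 8 rows; each row is the pose to reach, as a shift and turn from the pose commanded when the call began; what a row does not reach only later rows make up. A row lasts 1/8 s, in which the tool goes at most 62.5 mm and 10.7 degrees, less where a joint would pass 70% of its speed; a pose out of reach is approached as far as the arm can. A call with a gripper value outside its range is refused whole. The fingers move at their own pace and stop on an object; "newtons" is the grip in N (left out, the last holds). Time passes only in rows, so rows that repeat a pose let the fingers close. It gives the time, the measured TCP pose, the force, the opening and the grip force at its end, in the units of the state.
- arm.observe(): the state, without advancing time (a new reading comes with each control period).
- arm.get_image(name): name is "scene" or "side" or "wrist"; returns a dict with "img" (400x640x3 uint8, red, green, blue), "depth" (400x640 float32, m along the optical axis (not along the pixel's ray), 0 where there is no reading), "fx", "fy", "cx", "cy" (pixels), "rvec" (rotation vector, rad) and "tvec" (3), from world to camera coordinates, as OpenCV has them; the wrist camera has in their place "mount" (4x4, takes a point from camera to tool coordinates, whose origin is the TCP and whose axes are the flange's). Camera axes: x right, y down, z forward; pixel columns grow to the right and rows downward; lengths in m; the calibration is good to about 2 mm. A picture is of the moment at which its call begins: read the wrist's pose just before it.
- arm.sign_off(): hands the job in; it is judged then, once.
The state is a dict: "clock": time; "joints": joint angles; "dq": joint speeds; "joint_efforts": joint torques, N m; "position": TCP position; "ee_rot": TCP orientation; "force": force on the tool from outside, world axes, zero at the start; "ft_torque": the same for the moment, N m; "width": opening from 0.0 (shut) to 1.0 (fully open); "gripper_force": force on a finger pad.
Only numpy, scipy, OpenCV 4.12 (cv2) and the standard library are available. Lean on these libraries where they do the work, as an engineer would, in place of code of your own. Each camera call takes 0.05 s, during which the arm holds its last target. There are 200 camera calls.

## Working session

There is one attempt and no reset: what is moved stays moved. The work goes in short steps, Python scripts to look and compute and a tool call to move; the robot and the scene stay as the last step left them, time stands still between calls to the robot, and variables do not carry over. Pictures are saved under pics/ and viewed, at most 10 in all, crops included, and the job is handed in when it is done.

Besides the shell and the picture viewer there is one more tool, called after "Request:" as a command line: name --argument value ..., lists and objects as JSON in quotes. jog_arm: Moves the arm, as the interface text tells. Its arguments: {"type":"object","properties":{"rows":{"type":"array","items":{"type":"array"}},"newtons":{"type":"number"}},"required":["rows"]}

```bash
ls; mkdir -p pics
cat > h.py <<'E'
import numpy as np, cv2
from scipy.spatial.transform import Rotation as R
from cell import arm
def grab(name):
    s=arm.observe(); d=arm.get_image(name)
    if name=="wrist":
        T=np.eye(4); T[:3,:3]=R.from_rotvec(s["ee_rot"]).as_matrix(); T[:3,3]=s["position"]
        d["c2w"]=T@np.array(d["mount"])
    else:
        T=np.eye(4); T[:3,:3]=R.from_rotvec(np.ravel(d["rvec"])).as_matrix(); T[:3,3]=np.ravel(d["tvec"])
        d["c2w"]=np.linalg.inv(T)
    return d
def cloud(d):
    v,u=np.mgrid[:400,:640]; z=d["depth"]
    P=np.stack([(u-d["cx"])/d["fx"]*z,(v-d["cy"])/d["fy"]*z,z],-1)
    return P@d["c2w"][:3,:3].T+d["c2w"][:3,3]
def ray(d,u,v,h):  # pixel -> world at height h
    r=d["c2w"][:3,:3]@np.array([(u-d["cx"])/d["fx"],(v-d["cy"])/d["fy"],1]); o=d["c2w"][:3,3]
    return o+r*(h-o[2])/r[2]
def proj(d,p):
    q=np.linalg.inv(d["c2w"])@np.append(p,1); return np.array([d["fx"]*q[0]/q[2]+d["cx"],d["fy"]*q[1]/q[2]+d["cy"]])
def save(d,f,box=None,s=1):
    im=d["img"][:,:,::-1]
    if box: im=im[box[1]:box[3],box[0]:box[2]]
    cv2.imwrite(f,cv2.resize(im,None,fx=s,fy=s,interpolation=cv2.INTER_CUBIC))
E
python3 - <<'E'
from h import *
import pickle
a={n:grab(n) for n in ("scene","side")}
pickle.dump(a,open("a.pkl","wb"))
for n in a: save(a[n],f"pics/{n}.png",s=1.25); print(n,a[n]["c2w"].round(3).tolist())
print(arm.observe())
E
```

```text
pics
scene [[0.492, 0.476, -0.729, 1.525], [0.87, -0.289, 0.398, -0.544], [-0.021, -0.83, -0.557, 0.88], [0.0, 0.0, 0.0, 1.0]]
side [[0.991, -0.112, 0.074, 0.425], [-0.134, -0.764, 0.631, -0.649], [-0.014, -0.635, -0.772, 0.909], [0.0, 0.0, 0.0, 1.0]]
{'clock': 0.1, 'joints': array([-1.45258995,  0.43516688,  0.02495901,  1.57401239, -0.01158978,
        1.13400825, -0.07511129]), 'dq': array([ 0.00030008, -0.00134453,  0.00235868, -0.00122708, -0.00207096,
       -0.00146239, -0.00192724]), 'joint_efforts': array([ 2.47471675e-03, -6.69117093e+01,  9.87597518e-01, -3.15142822e+01,
       -6.05944754e-02,  3.74279078e-02,  3.43482623e-05]), 'position': array([0.13683043, 0.60935869, 0.22601243]), 'ee_rot': array([-3.46233517e-01, -3.12242940e+00,  2.27745528e-03]), 'force': array([-0.49610783, -0.32594157, -0.30333438]), 'ft_torque': array([ 0.00603868,  0.00903666, -0.03598411]), 'gripper_force': 0.0, 'width': 1.0045487915409244}
```

View pics/scene.png

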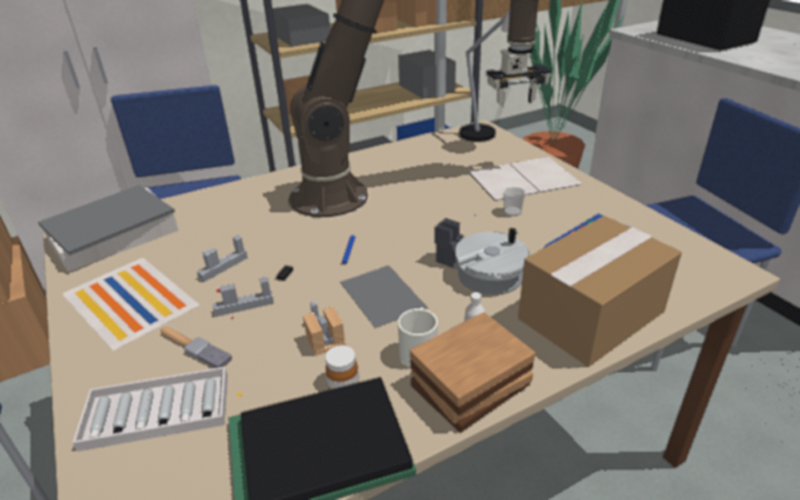

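View pics/side.png

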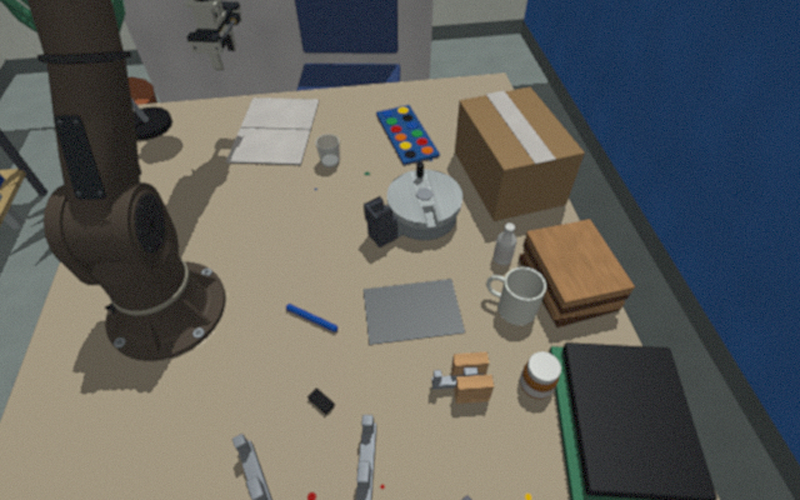

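The side view shows the small key in the wooden block (stud at about 438,378, fin between the cheeks at 470,371). The turntable centre is at about (424,195), the lock block at (380,222), the knob at (420,170) and the keyway at (430,213). There are two other keys, at (250,470) and (367,455). They lie free on the table and look larger, so they are decoys. The next step is to measure and view one enlarged crop.

Run:
```python
from h import *
import pickle
a=pickle.load(open("a.pkl","rb"))
d=a["side"]; 
for (u,v,h,n) in [(424,195,.077,'axis'),(420,166,.118,'knob'),(430,222,.074,'keyw'),(376,203,.108,'lockblk'),(438,375,.063,'stud'),(472,358,.066,'blkL'),(474,382,.066,'blkR'),(414,311,.003,'mat'),(522,285,.095,'mug'),(545,362,.075,'jar'),(507,228,.11,'bottle'),(328,143,.07,'cup')]:
    print(n,ray(d,u/1.25,v/1.25,h).round(3))
Ps=[cloud(a[n]).reshape(-1,3) for n in a]; Cs=[a[n]["img"].reshape(-1,3) for n in a]
P=np.concatenate(Ps); C=np.concatenate(Cs)
x0,y0=.38,-.38
m=(P[:,0]>x0)&(P[:,0]<.82)&(P[:,1]>y0)&(P[:,1]<.2)&(P[:,2]<.2)&(P[:,2]>-.01)
P=P[m];C=C[m]
print(len(P))
# wheel top
for n,Q in zip(a,Ps):
    c=ray(d,424/1.25,195/1.25,.077)[:2]
    for _ in range(4):
        r=np.hypot(*(Q[:,:2]-c).T); t=Q[(r<.1)&(abs(Q[:,2]-.074)<.0035)]
        if not len(t): break
        h=cv2.convexHull((t[:,:2]*1e4).astype(np.float32))[:,0]/1e4
        A=np.c_[2*h,np.ones(len(h))]; s=np.linalg.lstsq(A,(h**2).sum(1),rcond=None)[0]; c=s[:2]; rad=np.sqrt(s[2]+c@c)
    print(n,'axis',c.round(4),rad.round(4),np.median(t[:,2]))
    r=np.hypot(*(Q[:,:2]-c).T)
    k=Q[(r<.08)&(Q[:,2]>.112)&(Q[:,2]<.125)]; print('knob',k.mean(0).round(4),len(k))
    k=Q[(r<.16)&(r>.1)&(Q[:,2]>.1)&(Q[:,2]<.115)]; print('cheeks',k.mean(0).round(4),len(k), np.degrees(np.arctan2(*(k.mean(0)[:2]-c)[::-1])) if len(k) else 0)
    k=Q[(r<.085)&(r>.045)&(Q[:,2]>.05)&(Q[:,2]<.065)]; print('keyway',k.mean(0).round(4),len(k), np.degrees(np.arctan2(*(k.mean(0)[:2]-c)[::-1])) if len(k) else 0)
S=1.6e-3/1.6
im=np.zeros((440,580,3),np.uint8)
o=np.argsort(P[:,2]); ii=((P[o,0]-x0)/1e-3).astype(int).clip(0,439); jj=((P[o,1]-y0)/1e-3).astype(int).clip(0,579)
for di in (0,1):
  for dj in (0,1): im[(ii+di).clip(0,439),(jj+dj).clip(0,579)]=C[o]
cr=cv2.resize(d["img"][110:340,270:470],None,fx=2.6,fy=2.6,interpolation=cv2.INTER_CUBIC)
cv2.imwrite("pics/crop.png",cr[:,:,::-1])
```

```text
axis [0.593 0.189 0.077]
knob [0.592 0.246 0.118]
keyw [0.592 0.103 0.074]
lockblk [0.475 0.148 0.108]
stud [ 0.542 -0.261  0.063]
blkL [ 0.611 -0.238  0.066]
blkR [ 0.603 -0.285  0.066]
mat [ 0.527 -0.082  0.003]
mug [ 0.739 -0.11   0.095]
jar [ 0.738 -0.269  0.075]
bottle [0.746 0.03  0.11 ]
cup [0.376 0.427 0.07 ]
55337
scene axis [0.5911 0.192 ] 0.0933 0.07519560490814742
knob [0.597  0.2515 0.1176] 27
cheeks [0.4794 0.1353 0.1069] 152 -153.07791780049317
keyway [0.5887 0.1237 0.0606] 46 -92.03979195097065
side axis [0.5914 0.1932] 0.0931 0.07502622729146058
knob [0.5934 0.252  0.1176] 34
cheeks [0.4766 0.1351 0.1073] 210 -153.15671336074303
keyway [0.5826 0.1279 0.0587] 110 -97.68954989281686
```

View pics/crop.png

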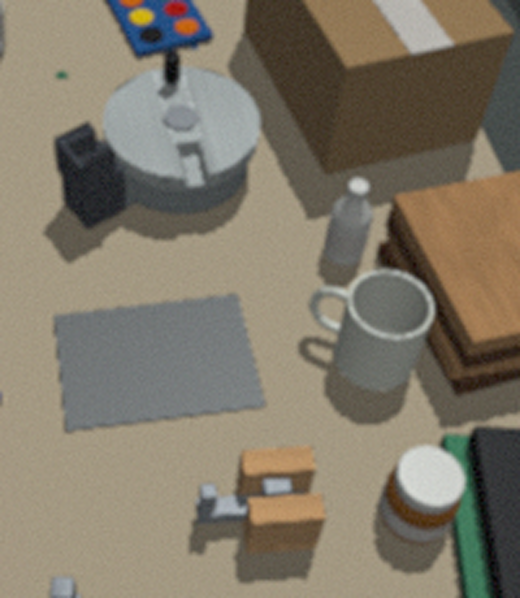

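The crop confirms it: the short key stands in the block, with its stud at (207,500) and its fin at (278,487) between the wooden cheeks. The axis fits at (0.591,0.193), with the knob at about 87° and the lock at about -153°. The keyway is at about -93°, so the wheel must turn about 60° clockwise. Next I check the box extents and the block's yaw.

Run:
```python
from h import *
import pickle
a=pickle.load(open("a.pkl","rb"))
P=np.concatenate([cloud(a[n]).reshape(-1,3) for n in a])
def sel(x,y,z): return P[(P[:,0]>x[0])&(P[:,0]<x[1])&(P[:,1]>y[0])&(P[:,1]<y[1])&(P[:,2]>z[0])&(P[:,2]<z[1])]
b=sel((.6,1.1),(.0,.6),(.12,.4)); print('box',np.percentile(b,[1,50,99],axis=0).round(3).tolist(), cv2.boxPoints(cv2.minAreaRect((b[:,:2]).astype(np.float32))).round(3).tolist())
k=sel((.5,.69),(-.34,-.19),(.061,.071)); print(len(k),cv2.minAreaRect((k[:,:2]*1e3).astype(np.float32)),cv2.boxPoints(cv2.minAreaRect((k[:,:2]*1e3).astype(np.float32))).round(0).tolist())
k=k[k[:,0]>.567]; print('blk',cv2.minAreaRect((k[:,:2]*1e3).astype(np.float32)))
k=sel((.5,.567),(-.34,-.19),(.055,.07)); print('stud',k.mean(0),len(k))
m=sel((.35,.7),(-.2,.05),(.0015,.0045))
for n in a:
    im=a[n]["img"].astype(int); Q=cloud(a[n]); mk=(abs(Q[...,2]-.003)<.006)&(np.ptp(im,axis=2)<18)&(abs(Q[...,0]-.527)<.16)&(abs(Q[...,1]+.082)<.12)&(im.mean(2)<140)
    q=Q[mk]; print(n,'mat',len(q),cv2.minAreaRect((q[:,:2]*1e3).astype(np.float32)))
```

```text
box [[0.729, 0.15, 0.122], [0.851, 0.262, 0.171], [0.956, 0.44, 0.175]] [[0.5770000219345093, 0.4059999883174896], [0.6209999918937683, 0.12099999934434891], [0.9639999866485596, 0.17299999296665192], [0.9200000166893005, 0.45899999141693115]]
1057 ((589.6800537109375, -259.0986328125), (71.40455627441406, 105.35132598876953), 86.31451416015625) [[535.0, -291.0], [640.0, -298.0], [645.0, -227.0], [539.0, -220.0]]
blk ((607.8839111328125, -260.2912292480469), (71.47555541992188, 68.72801208496094), 86.44418334960938)
stud [ 0.54391165 -0.25738     0.06219139] 72
scene mat 1779 ((524.8935546875, -78.03289031982422), (139.7999725341797, 204.15977478027344), 89.84085845947266)
side mat 3321 ((553.6832275390625, -77.50321960449219), (141.0111846923828, 261.1156005859375), 89.98040008544922)
```

Request:
jog_arm --rows '[[[6, -5, 0], [0, 0, 6], 1], [[12, -9.5, 0], [0, 0, 12], 1], [[18, -14, 0], [0, 0, 18], 1], [[24, -18.5, 0], [0, 0, 24], 1], [[30, -23, 0], [0, 0, 30], 1], [[36, -28, 0], [0, 0, 35], 1], [[40, -33, 0], [0, 0, 40], 1], [[40, -33, 0], [0, 0, 40], 1]]'

```text
clock: 1.1
position: [0.5242, 0.2916, 0.2265]
ee_rot: [0.745, -3.052, -0.0]
force: [1.2, 1.5, -0.6]
width: 1.003
gripper_force: 0.0
```

Run:
```python
from h import *
import pickle
a=pickle.load(open("a.pkl","rb"))["side"]
for u,v in [(402.7,137),(364,110),(367,75)]: print('boxtop',ray(a,u,v,.173).round(3))
d=grab("wrist"); pickle.dump(d,open("w1.pkl","wb")); save(d,"pics/w1.png",s=1.25); print(d["c2w"].round(3).tolist())
for n,p in dict(axis=[.591,.193,.077],knob=[.595,.252,.118],lock=[.509,.151,.074]).items(): print(n,(proj(d,p)*1.25).round())
```

```text
boxtop [0.758 0.139 0.173]
boxtop [0.678 0.27  0.173]
boxtop [0.725 0.444 0.173]
[[-0.461, 0.86, 0.221, 0.466], [0.888, 0.446, 0.114, 0.262], [-0.0, 0.248, -0.969, 0.385], [0.0, 0.0, 0.0, 1.0]]
axis [239. 248.]
knob [295. 305.]
lock [230. 124.]
```

View pics/w1.png

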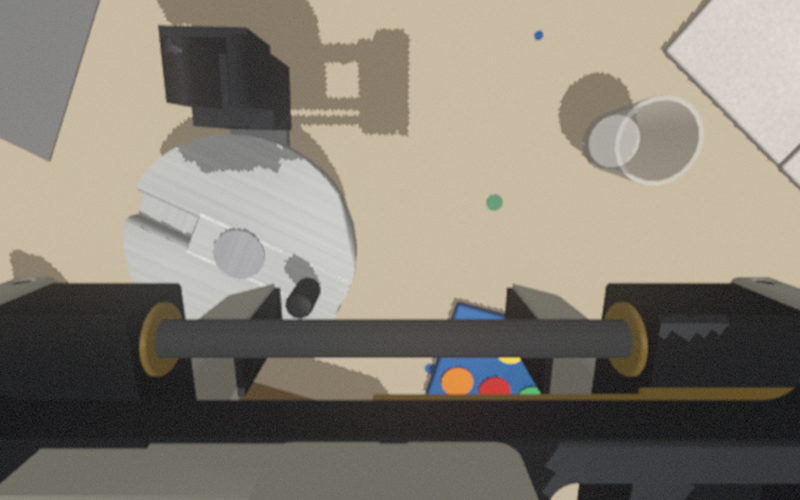

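The wrist view shows the knob top at (300,303), the hub at (239,252), the keyway at (165,215) and the lock cheeks at about (215,65). All agree with the estimates. I refine with the wrist depth before moving in.

```bash
cat >> h.py <<'E'
def meas(d,c):
    Q=cloud(d).reshape(-1,3); Q=Q[d["depth"].ravel()>0]
    for _ in range(3):
        r=np.hypot(*(Q[:,:2]-c).T); k=Q[(r<.02)&(abs(Q[:,2]-.0775)<.0012)]
        if len(k)>50: c=np.array(cv2.minEnclosingCircle((k[:,:2]*1e3).astype(np.float32))[0])/1e3
    e=Q[:,:2]-c; r=np.hypot(*e.T); an=lambda q:np.degrees(np.arctan2(*(q[:2]-c)[::-1])).round(2)
    k=Q[(r<.08)&(r>.04)&(abs(Q[:,2]-.118)<.003)]; print('axis',c.round(4),'knob',k.mean(0).round(4) if len(k) else 0,len(k),an(k.mean(0)) if len(k) else 0)
    k=Q[(r<.16)&(r>.1)&(abs(Q[:,2]-.108)<.003)]
    print('cheek',len(k),an(k.mean(0)),'rect',cv2.minAreaRect((k[:,:2]*1e3).astype(np.float32)))
    k=Q[(r<.088)&(r>.045)&(abs(Q[:,2]-.058)<.003)]; print('keyway',len(k),an(np.median(k,0)) if len(k) else 0)
    k=Q[(r<.142)&(r>.097)&(abs(Q[:,2]-.058)<.003)]; print('slot floor',len(k),an(np.median(k,0)) if len(k) else 0)
E
python3 - <<'E'
from h import *
import pickle
d=pickle.load(open("w1.pkl","rb"))
print(ray(d,239/1.25,252/1.25,.077),ray(d,300/1.25,303/1.25,.118))
meas(d,np.array([.591,.193]))
E
```

```text
[0.59423539 0.1939858  0.077     ] [0.59171629 0.2544201  0.118     ]
axis [0.5947 0.1939] knob [0.5928 0.254  0.118 ] 375 91.84
cheek 2737 -153.69 rect ((478.42950439453125, 136.6281280517578), (45.332698822021484, 54.86243438720703), 26.117883682250977)
keyway 816 -85.62
slot floor 628 -151.59
```

Request:
jog_arm --rows '[[[0, 0, 0], [0, 0, 0], 1]]'

```text
clock: 1.27
position: [0.5246, 0.2905, 0.2262]
ee_rot: [0.734, -3.054, 0.002]
force: [-0.7, 0.3, -0.1]
width: 0.994
gripper_force: 0.0
```

Request:
jog_arm --rows '[[[3.5, -1.8, 0], [0, 0, -8], 1], [[6.8, -3.65, 0], [0, 0, -17], 1], [[6.8, -3.65, 0], [0, 0, -17], 1], [[6.8, -3.65, -5], [0, 0, -17], 1], [[6.8, -3.65, -9.5], [0, 0, -17], 1], [[6.8, -3.65, -12.8], [0, 0, -17], 1], [[6.8, -3.65, -12.8], [0, 0, -17], 1]]'

```text
clock: 2.15
position: [0.5876, 0.258, 0.0962]
ee_rot: [0.288, -3.122, 0.002]
force: [-0.2, -0.2, 0.5]
width: 1.003
gripper_force: 0.0
```

Request:
jog_arm --rows '[[[0, 0, 0], [0, 0, 0], 0.1], [[0, 0, 0], [0, 0, 0], 0.1], [[0, 0, 0], [0, 0, 0], 0.1], [[0, 0, 0], [0, 0, 0], 0.1], [[0, 0, 0], [0, 0, 0], 0.1], [[0, 0, 0], [0, 0, 0], 0.1]]' --newtons 15

```text
clock: 2.9
position: [0.5911, 0.2567, 0.0987]
ee_rot: [0.283, -3.129, -0.0]
force: [-0.2, 0.4, 0.6]
width: 0.392
gripper_force: 0.0
```

Request:
jog_arm --rows '[[[0, 0, 0], [0, 0, 0], 0.1], [[0, 0, 0], [0, 0, 0], 0.1], [[0, 0, 0], [0, 0, 0], 0.1], [[0, 0, 0], [0, 0, 0], 0.1]]'

```text
clock: 3.4
position: [0.5918, 0.2532, 0.0987]
ee_rot: [0.279, -3.129, 0.006]
force: [1.3, -7.9, 2.5]
width: 0.213
gripper_force: 15.0
```

Request:
jog_arm --rows '[[[1.26, -0.3, 0], [0, 0, 0], 0.1], [[2.27, -0.6, 0], [0, 0, 0], 0.1], [[3.22, -1.0, 0], [0, 0, 0], 0.1], [[4.08, -1.6, 0], [0, 0, 0], 0.1], [[4.82, -2.4, 0], [0, 0, 0], 0.1], [[5.25, -2.95, 0], [0, 0, 0], 0.1], [[5.6, -3.55, 0], [0, 0, 0], 0.1], [[5.6, -3.55, 0], [0, 0, 0], 0.1]]'

```text
clock: 4.4
position: [0.6474, 0.2204, 0.0987]
ee_rot: [0.282, -3.129, 0.001]
force: [-4.3, -2.6, 3.5]
width: 0.212
gripper_force: 15.0
```

Request:
jog_arm --rows '[[[0, 0, 0], [0, 0, 0], 0.1], [[0, 0, 0], [0, 0, 0], 0.1]]'

```text
clock: 4.65
position: [0.647, 0.2212, 0.0987]
ee_rot: [0.283, -3.129, 0.0]
force: [-2.9, -2.5, 3.4]
width: 0.213
gripper_force: 15.0
```

Run:
```python
from h import *
import pickle
for n in ("wrist","side","scene"):
    d=grab(n); print(n); pickle.dump(d,open(n+"2.pkl","wb")); meas(d,np.array([.5942,.1938]))
```

```text
wrist
axis [0.5945 0.1939] knob [0.6398 0.2209 0.1177] 548 30.76
cheek 0 nan rect ((0.0, 0.0), (0.0, 0.0), 0.0)
keyway 2208 -150.73
slot floor 0 0
side
axis [0.5942 0.1938] knob [0.6395 0.2212 0.1186] 11 31.13
cheek 159 -152.64 rect ((600.3463134765625, 185.6925048828125), (311.69775390625, 59.75470733642578), 21.516937255859375)
keyway 71 -149.57
slot floor 20 -141.45
scene
axis [0.5942 0.1938] knob [0.6531 0.2185 0.1181] 30 22.78
cheek 93 -153.11 rect ((477.9942932128906, 135.94326782226562), (48.79833984375, 59.16481018066406), 25.443574905395508)
keyway 25 -153.64
slot floor 32 -145.2h.py:34: RuntimeWarning: Mean of empty slice.
  print('cheek',len(k),an(k.mean(0)),'rect',cv2.minAreaRect((k[:,:2]*1e3).astype(np.float32)))
  ret = um.true_divide(
```

Request:
jog_arm --rows '[[[0, 0, 0], [0, 0, 0], 0.4], [[0, 0, 0], [0, 0, 0], 0.5], [[0, 0, 0], [0, 0, 0], 0.6], [[0, 0, 5], [0, 0, 0], 0.8], [[0, 0, 10], [0, 0, 0], 1], [[-3, -2, 15], [0, 0, 0], 1], [[-4, -3, 17], [0, 0, 0], 1], [[-4, -3, 17], [0, 0, 0], 1]]'

```text
clock: 5.8
position: [0.6076, 0.1908, 0.2705]
ee_rot: [-0.282, 3.126, 0.001]
force: [0.2, 0.3, 0.0]
width: 0.99
gripper_force: 0.0
```

Run:
```python
from h import *
import pickle
d=grab("wrist"); pickle.dump(d,open("w3.pkl","wb")); meas(d,np.array([.5942,.1938]))
save(d,"pics/w3.png",s=1.25); 
for n,p in dict(axis=[.5945,.1939,.077],lockm=[.5945-.0834,.1939-.0411,.058]).items(): print(n,(proj(d,p)*1.25).round())
```

```text
axis [0.5952 0.1939] knob [0.6475 0.2218 0.118 ] 285 28.11
cheek 2145 -152.12 rect ((604.8515625, 176.66896057128906), (311.99517822265625, 59.43645095825195), 17.61311912536621)
keyway 845 -151.81
slot floor 998 -153.83
axis [398. 205.]
lockm [368.  97.]
```

View pics/w3.png

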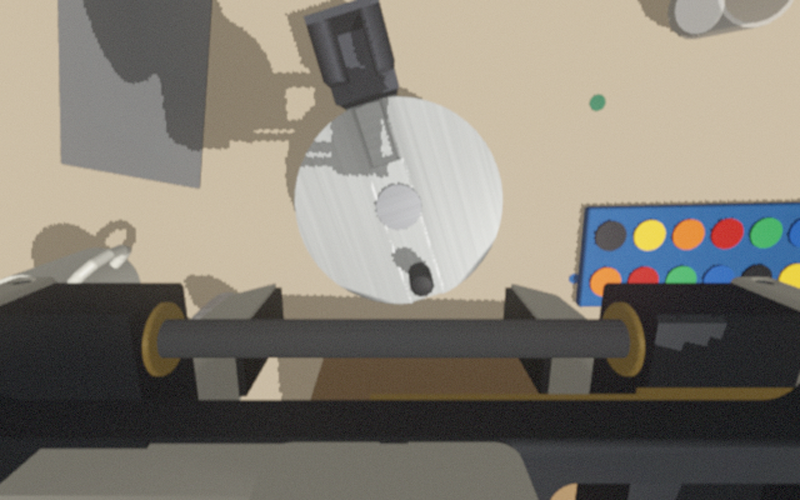

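The wrist view shows the keyway (375,130) lined up with the lock slot (350,50) to within a degree or two. The knob is at (421,278), opposite. I fit lines to be sure.

Run:
```python
from h import *
import pickle
d=pickle.load(open("w3.pkl","rb")); Q=cloud(d); c=np.array([.5947,.1939]); Q=Q[d["depth"]>0]
a=np.radians(26.2); Rm=np.array([[np.cos(a),np.sin(a)],[-np.sin(a),np.cos(a)]])
L=(Q[:,:2]-c)@Rm.T*1e3; z=Q[:,2]*1e3   # lock frame: x to axis, y left
def edges(name,lo,hi,zc,tol,ymax=40):
    for x in range(lo,hi,8):
        m=(L[:,0]>x)&(L[:,0]<x+8)&(abs(z-zc)<tol)&(abs(L[:,1])<ymax)
        if m.sum()>5: print(name,x+4,m.sum(),np.percentile(L[m,1],[2,50,98]).round(1))
edges('floor',-146,-40,58,2.5,18)
edges('cheek',-150,-106,108,2.5)
# wheel-top gap around keyway
for x in range(-86,-44,8):
    m=(L[:,0]>x)&(L[:,0]<x+8)&(abs(z-74)<2)
    y=L[m,1]; print('rim',x+4,y[(y<0)&(y>-30)].max().round(1),y[(y>0)&(y<30)].min().round(1))
m=(abs(z-74)<2)&(np.hypot(*L.T)<95); h=cv2.convexHull(L[m].astype(np.float32))[:,0]; A=np.c_[2*h,np.ones(len(h))]; s=np.linalg.lstsq(A,(h**2).sum(1),rcond=None)[0]; print('rimfit',s[:2])
```

```text
floor -142 182 [-10.6   0.1  10.3]
floor -134 185 [-10.9  -0.1  10.4]
floor -126 174 [-10.7  -0.3  10.4]
floor -118 177 [-10.9  -0.3  10.3]
floor -110 169 [-10.5   0.2  10.4]
floor -102 169 [-10.8  -0.3  10.3]
floor -94 92 [-14.   -0.1  13.4]
floor -86 130 [-13.7  -2.8   7.3]
floor -78 160 [-13.3  -2.8   7.7]
floor -70 157 [-13.1  -2.7   7.9]
floor -62 155 [-12.9  -2.3   8.1]
floor -54 152 [-12.8  -2.1   8.4]
floor -46 151 [-12.5  -1.8   8.7]
floor -38 93 [-12.   -2.1   8.9]
cheek -146 482 [-26.3  -1.4  25.5]
cheek -138 315 [-26.6  12.8  26.2]
cheek -130 317 [-26.6  12.8  26.3]
cheek -122 304 [-26.5  12.7  26.3]
cheek -114 295 [-26.5  13.1  26.2]
cheek -106 125 [-26.6  13.4  26.3]
rim -82 -16.1 9.7
rim -74 -15.8 10.2
rim -66 -15.0 11.0
rim -58 -15.8 11.2
rim -50 -14.5 10.5
rim -42 -14.8 11.2
rimfit [ 0.85569507 -0.30703471]
```

The lock yaw is 26.2°, and the keyway still lacks about 2° clockwise (2.1 mm at the knob). I go back down to nudge it.

Request:
jog_arm --rows '[[[2, 1.5, -4], [0, 0, 0], 0.6], [[4, 3, -9], [0, 0, 0], 0.5], [[4, 3, -13], [0, 0, 0], 0.5], [[4, 3, -17], [0, 0, 0], 0.4], [[4, 3, -17], [0, 0, 0], 0.1], [[4, 3, -17], [0, 0, 0], 0.1], [[4, 3, -17], [0, 0, 0], 0.1], [[4, 3, -17], [0, 0, 0], 0.1]]'

```text
clock: 6.85
position: [0.648, 0.2216, 0.1004]
ee_rot: [-0.283, 3.126, 0.001]
force: [-0.1, 0.3, 3.5]
width: 0.214
gripper_force: 15.0
```

Request:
jog_arm --rows '[[[0, 0, 0], [0, 0, 0], 0.1], [[0, 0, 0], [0, 0, 0], 0.1], [[0, 0, 0], [0, 0, 0], 0.1]]'

```text
clock: 7.22
position: [0.648, 0.2216, 0.1004]
ee_rot: [-0.283, 3.126, 0.001]
force: [-0.7, 0.2, 7.1]
width: 0.21
gripper_force: 15.0
```

Request:
jog_arm --rows '[[[0.06, -0.12, 0], [0, 0, 0], 0.1], [[0.11, -0.22, 0], [0, 0, 0], 0.1], [[0.11, -0.22, 0], [0, 0, 0], 0.1], [[0.11, -0.22, 0], [0, 0, 0], 0.1]]'

```text
clock: 7.72
position: [0.649, 0.2198, 0.1004]
ee_rot: [-0.283, 3.126, 0.002]
force: [-0.8, 0.7, 6.3]
width: 0.211
gripper_force: 15.0
```

Request:
jog_arm --rows '[[[0, 0, 0], [0, 0, 0], 0.4], [[0, 0, 0], [0, 0, 0], 0.5], [[0, 0, 0], [0, 0, 0], 0.6], [[0, 0, 5], [0, 0, 0], 0.8], [[0, 0, 10], [0, 0, 0], 1], [[-3, -2, 15], [0, 0, 0], 1], [[-4, -3, 17], [0, 0, 0], 1], [[-4, -3, 17], [0, 0, 0], 1]]'

```text
clock: 8.72
position: [0.6086, 0.1884, 0.2704]
ee_rot: [-0.281, 3.126, 0.001]
force: [0.2, 0.6, -0.3]
width: 0.988
gripper_force: 0.0
```

```bash
cat > al.py <<'E'
from h import *
def align(d,c=np.array([.5947,.1939])):
    Q=cloud(d); Q=Q[d["depth"]>0]
    a=np.radians(26.2); Rm=np.array([[np.cos(a),np.sin(a)],[-np.sin(a),np.cos(a)]])
    L=(Q[:,:2]-c)@Rm.T*1e3; z=Q[:,2]*1e3
    for x in range(-142,-40,12):
        m=(L[:,0]>x)&(L[:,0]<x+8)&(abs(z-58)<2.5)&(abs(L[:,1])<18)
        if m.sum()>5: print(x+4,m.sum(),np.percentile(L[m,1],[2,50,98]).round(1))
E
python3 -c "
from al import *
align(grab('wrist'))"
```

```text
-138 181 [-10.6   0.3  10.4]
-126 178 [-10.7  -0.2  10.5]
-114 171 [-10.9  -0.3  10.4]
-102 173 [-10.7  -0.1  10.4]
-90 46 [-9.9 -0.1 10.1]
-78 161 [-11.   -0.3  10.3]
-66 155 [-10.9  -0.4  10.3]
-54 153 [-10.8  -0.2  10.3]
-42 148 [-10.8  -0.2  10.3]
```

The keyway is now aligned with the slot to 0.2 mm. On to the key in the block.

Request:
jog_arm --rows '[[[0, -5.5, 0], [0, 0, -3], 1], [[0, -11, 0], [0, 0, -6], 1], [[0, -17, 0], [0, 0, -9], 1], [[0, -23, 0], [0, 0, -12], 1], [[0, -29, 0], [0, 0, -14], 1], [[0, -35, 0], [0, 0, -14], 1], [[-1, -41, -1], [0, 0, -14], 1], [[-1, -45, -1], [0, 0, -14], 1]]'

```text
clock: 9.78
position: [0.5964, -0.2639, 0.2555]
ee_rot: [-0.104, -3.135, -0.0]
force: [0.7, 0.1, 0.7]
width: 0.999
gripper_force: 0.0
```

Request:
jog_arm --rows '[[[0, 0, 0], [0, 0, 0], 1], [[0, 0, 0], [0, 0, 0], 1]]'

```text
clock: 10.02
position: [0.5984, -0.2598, 0.2567]
ee_rot: [-0.099, -3.138, -0.002]
force: [-0.7, 1.0, 1.1]
width: 0.998
gripper_force: 0.0
```

Run:
```python
from h import *
import pickle
d=grab("wrist"); pickle.dump(d,open("w4.pkl","wb")); save(d,"pics/w4.png",s=1.25)
Q=cloud(d); Q=Q[d["depth"]>0]
def s(x,y,z): return Q[(Q[:,0]>x[0])&(Q[:,0]<x[1])&(Q[:,1]>y[0])&(Q[:,1]<y[1])&(Q[:,2]>z[0])&(Q[:,2]<z[1])]
r=lambda k:(len(k),cv2.minAreaRect((k[:,:2]*1e3).astype(np.float32)))
k=s((.568,.69),(-.34,-.19),(.0645,.0675)); print('blk',r(k))
k=s((.5,.56),(-.34,-.19),(.061,.065)); print('stud',r(k))
k=s((.575,.69),(-.34,-.19),(.061,.0642)); print('fin',r(k))
k=s((.5,.572),(-.34,-.19),(.026,.034)); print('bar',r(k))
```

```text
blk (2363, ((608.1315307617188, -261.2289733886719), (70.50674438476562, 63.780399322509766), 85.53915405273438))
stud (177, ((543.4840698242188, -257.1844787597656), (13.656059265136719, 13.351583480834961), 86.36090850830078))
fin (254, ((596.519775390625, -253.58106994628906), (53.51548385620117, 39.9151725769043), 86.3942642211914))
bar (347, ((553.6461791992188, -258.0221252441406), (17.465072631835938, 37.42463302612305), 86.39263153076172))
```

View pics/w4.png

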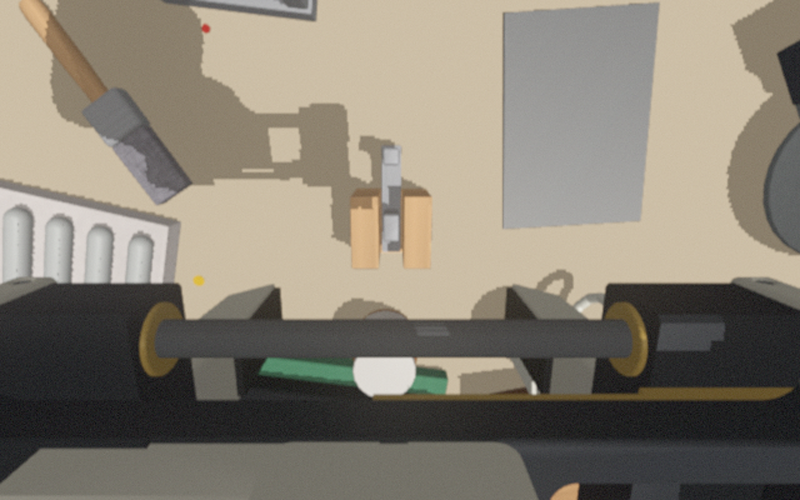

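The wrist view shows the stud at (391,155), the fin at (391,222) between the cheeks, and the mat to the right. The stud measures (0.5435,-0.2572) with the key's yaw at -3.6°, and the tool's yaw already matches. Moving above it.

Request:
jog_arm --rows '[[[-2.7, 0.2, -2], [0, 0, 0], 1], [[-5.5, 0.3, -6], [0, 0, 0], 0.8], [[-5.5, 0.3, -11], [0, 0, 0], 0.7], [[-5.5, 0.3, -16], [0, 0, 0], 0.6], [[-5.5, 0.3, -16], [0, 0, 0], 0.6], [[-5.5, 0.3, -16], [0, 0, 0], 0.6]]'

```text
clock: 10.82
position: [0.5445, -0.2575, 0.1003]
ee_rot: [0.098, 3.139, -0.001]
force: [0.8, 0.7, 0.8]
width: 0.602
gripper_force: 0.0
```

Request:
jog_arm --rows '[[[-0.05, 0, -4], [0, 0, 0], 0.5], [[-0.1, 0, -6.6], [0, 0, 0], 0.5], [[-0.1, 0, -6.6], [0, 0, 0], 0.05], [[-0.1, 0, -6.6], [0, 0, 0], 0.05], [[-0.1, 0, -6.6], [0, 0, 0], 0.05], [[-0.1, 0, -6.6], [0, 0, 0], 0.05], [[-0.1, 0, -6.6], [0, 0, 0], 0.05], [[-0.1, 0, -6.6], [0, 0, 0], 0.05]]' --newtons 50

```text
clock: 11.82
position: [0.5429, -0.2582, 0.0339]
ee_rot: [0.1, 3.138, -0.001]
force: [-2.3, 0.5, 7.9]
width: 0.146
gripper_force: 50.0
```

Request:
jog_arm --rows '[[[0, 0, 1], [0, 0, 0], 0.05], [[0, 0, 2.5], [0, 0, 0], 0.05], [[0, 0, 4.5], [0, 0, 0], 0.05], [[0, 0, 7], [0, 0, 0], 0.05], [[0, 0, 10], [0, 0, 0], 0.05], [[0, 0, 12], [0, 0, 0], 0.05], [[0, 0, 12], [0, 0, 0], 0.05]]'

```text
clock: 12.7
position: [0.5431, -0.2585, 0.155]
ee_rot: [0.1, 3.136, -0.002]
force: [-0.3, -0.6, -0.3]
width: 0.148
gripper_force: 50.0
```

Run:
```python
from h import *
import pickle
for n in ("wrist","side","scene"):
    d=grab(n); Q=cloud(d); m=(d["depth"]>0)&(Q[...,0]>.56)&(Q[...,0]<.66)&(abs(Q[...,1]+.26)<.03)&(Q[...,2]>.11)&(Q[...,2]<.22)
    q=Q[m]; print(n,len(q),np.percentile(q,[1,50,99],axis=0).round(4).tolist() if len(q) else 0)
    if n=="side":
        pickle.dump(d,open("s5.pkl","wb")); u,v=(proj(d,[.58,-.26,.14])).astype(int); print(u,v); save(d,"pics/s5.png",(u-60,v-45,u+60,v+45),5)
```

```text
wrist 915 [[0.5683, -0.2684, 0.1499], [0.5773, -0.2596, 0.1514], [0.5864, -0.2511, 0.1526]]
side 279 [[0.5902, -0.2713, 0.1338], [0.608, -0.2661, 0.1547], [0.6326, -0.2539, 0.1846]]
369 281
scene 220 [[0.5656, -0.2708, 0.1326], [0.6133, -0.264, 0.1503], [0.6328, -0.253, 0.1833]]
```

View pics/s5.png

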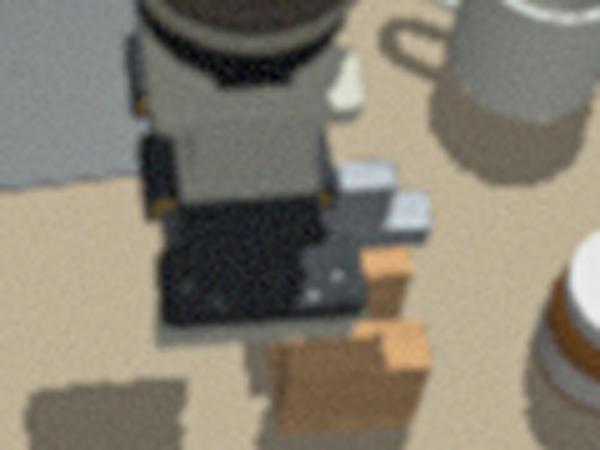

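The key is held level and clear of the block (bar at about (380,215) in the crop). I carry it to the mat and turn it to the lock's yaw.

Request:
jog_arm --rows '[[[-1, 4, 0], [0, 0, 7], 0.05], [[-2.5, 8, 0], [0, 0, 14], 0.05], [[-4, 12, 0], [0, 0, 21], 0.05], [[-5.5, 16, 0], [0, 0, 28], 0.05], [[-5.5, 16, -3], [0, 0, 29.8], 0.05], [[-5.5, 16, -7], [0, 0, 29.8], 0.05], [[-5.5, 16, -10], [0, 0, 29.8], 0.05], [[-5.5, 16, -11], [0, 0, 29.8], 0.05]]'

```text
clock: 13.85
position: [0.4854, -0.0977, 0.0406]
ee_rot: [0.71, -3.056, -0.002]
force: [-0.0, -0.1, -0.9]
width: 0.148
gripper_force: 50.0
```

Request:
jog_arm --rows '[[[0, 0, -0.6], [0, 0, 0], 0.05], [[0, 0, -1.2], [0, 0, 0], 0.05], [[0, 0, -1.7], [0, 0, 0], 0.05], [[0, 0, -1.7], [0, 0, 0], 0.05]]'

```text
clock: 14.35
position: [0.4872, -0.0979, 0.0258]
ee_rot: [-0.711, 3.06, 0.0]
force: [0.3, 0.0, -1.3]
width: 0.151
gripper_force: 50.0
```

Request:
jog_arm --rows '[[[0, 0, -0.08], [0, 0, 0], 0.05], [[0, 0, -0.15], [0, 0, 0], 0.05], [[0, 0, -0.15], [0, 0, 0], 0.05]]'

```text
clock: 14.72
position: [0.4875, -0.098, 0.0251]
ee_rot: [-0.71, 3.059, -0.0]
force: [-3.7, -0.9, 10.2]
width: 0.152
gripper_force: 50.0
```

Request:
jog_arm --rows '[[[0, 0, 0], [0, 0, 0], 0.3], [[0, 0, 0], [0, 0, 0], 0.4], [[0, 0, 0], [0, 0, 0], 0.5], [[0, 0, 4], [0, 0, 0], 0.6], [[0, 0, 9], [0, 0, 0], 0.6], [[3, 1.5, 13], [0, 0, 0], 0.6], [[5.5, 2.7, 16], [0, 0, 0], 0.6], [[5.5, 2.7, 16], [0, 0, 0], 0.6]]'

```text
clock: 15.72
position: [0.5452, -0.0696, 0.1865]
ee_rot: [-0.713, 3.054, -0.001]
force: [-0.6, -1.0, 0.2]
width: 0.597
gripper_force: 0.0
```

Run:
```python
from h import *
import pickle
d=grab("wrist"); s=arm.observe(); print(s["position"],s["ee_rot"]); pickle.dump(d,open("w6.pkl","wb"))
Q=cloud(d); Q=Q[(d["depth"]>0)]
Q=Q[(abs(Q[:,0]-.525)<.08)&(abs(Q[:,1]+.08)<.06)]
r=lambda k:(len(k),cv2.minAreaRect((k[:,:2]*1e3).astype(np.float32)))
for z in (.054,.021):
    k=Q[abs(Q[:,2]-z)<.003]; print(z,r(k),np.median(k[:,2]))
k=Q[abs(Q[:,2]-.054)<.003]
f=k[k[:,0]>.515]; print('fin',r(f),np.median(f[:,2])); f=k[k[:,0]<.515]; print('stud',r(f),np.median(f[:,2]))
```

```text
[ 0.54299703 -0.07048639  0.1847505 ] [-7.11975322e-01  3.05816160e+00 -5.39243439e-04]
0.054 (644, ((517.2681274414062, -82.70649719238281), (78.39214324951172, 13.850464820861816), 26.311559677124023)) 0.05428871864349591
0.021 (1134, ((524.3411865234375, -79.21482849121094), (98.66482543945312, 17.985328674316406), 26.20849609375)) 0.02134933459394492
fin (384, ((542.0225219726562, -70.50415802001953), (23.166940689086914, 12.7777738571167), 26.439281463623047)) 0.05434263598723624
stud (260, ((487.7178955078125, -97.31855010986328), (12.461030960083008, 13.850464820861816), 26.311559677124023)) 0.0541218938514294
```

The key stands upright on the mat at yaw 26.2°. I take it by the fin.

Request:
jog_arm --rows '[[[-0.1, 0, -5], [0, 0, 0], 0.6], [[-0.1, 0, -10], [0, 0, 0], 0.5], [[-0.1, 0, -14], [0, 0, 0], 0.4], [[-0.1, 0, -15.9], [0, 0, 0], 0.4], [[-0.1, 0, -15.9], [0, 0, 0], 0.4], [[-0.1, 0, -15.9], [0, 0, 0], 0.05], [[-0.1, 0, -15.9], [0, 0, 0], 0.05], [[-0.1, 0, -15.9], [0, 0, 0], 0.05]]' --newtons 50

```text
clock: 16.77
position: [0.5417, -0.071, 0.0261]
ee_rot: [-0.71, 3.059, -0.001]
force: [-1.0, -0.5, 3.4]
width: 0.147
gripper_force: 50.0
```

Request:
jog_arm --rows '[[[0, 0, 0], [0, 0, 0], 0.05], [[0, 0, 0], [0, 0, 0], 0.05], [[0, 0, 0], [0, 0, 0], 0.05]]'

```text
clock: 17.15
position: [0.5417, -0.071, 0.026]
ee_rot: [-0.71, 3.059, -0.0]
force: [-1.3, 0.4, 6.7]
width: 0.148
gripper_force: 50.0
```

Request:
jog_arm --rows '[[[0, 0, 2], [0, 0, 0], 0.05], [[0, 0, 6], [0, 0, 0], 0.05], [[0, 0, 11], [0, 0, 0], 0.05], [[-0.2, 4, 14], [0, 0, 0], 0.05], [[-0.5, 9, 14], [0, 0, 0], 0.05], [[-0.8, 14, 14], [0, 0, 0], 0.05], [[-1, 19, 14], [0, 0, 0], 0.05], [[-1.1, 23.2, 14], [0, 0, 0], 0.05]]'

```text
clock: 18.15
position: [0.5296, 0.1632, 0.1653]
ee_rot: [-0.712, 3.06, 0.001]
force: [1.0, -0.3, -1.2]
width: 0.152
gripper_force: 50.0
```

Request:
jog_arm --rows '[[[0, 0, 0], [0, 0, 0], 0.05], [[0, 0, 0], [0, 0, 0], 0.05]]'

```text
clock: 18.4
position: [0.53, 0.1603, 0.1651]
ee_rot: [0.71, -3.06, 0.001]
force: [-0.5, -0.4, -1.2]
width: 0.145
gripper_force: 50.0
```

Run:
```python
from h import *
import pickle
d=grab("wrist"); s=arm.observe(); print(s["position"],s["ee_rot"]); pickle.dump(d,open("w7.pkl","wb")); save(d,"pics/w7.png",s=1.25)
c=np.array([.5947,.1939]); Q=cloud(d); Q=Q[d["depth"]>0]
a=np.radians(26.2); Rm=np.array([[np.cos(a),np.sin(a)],[-np.sin(a),np.cos(a)]])
L=(Q[:,:2]-c)@Rm.T*1e3; z=Q[:,2]*1e3
b=s["position"][2]*1e3-23
print('tcp local',(Rm@(s["position"][:2]-c)*1e3).round(1))
for nm,zz in (('stud/fin',b+51),('bar',b+18),('cheek',108)):
    k=L[(abs(z-zz)<2.5)&(abs(L[:,1])<29)&(L[:,0]<-50)&(L[:,0]>-155)]
    if len(k): print(nm,zz,len(k),cv2.minAreaRect(k.astype(np.float32)),k.min(0),k.max(0))
```

```text
[0.53013954 0.15962239 0.16512584] [ 7.08262968e-01 -3.06019111e+00  1.18179353e-03]
tcp local [-73.1  -2.3]
stud/fin 193.12584493678384 2025 ((-99.65055847167969, -0.7625036239624023), (25.52590560913086, 79.41217041015625), 89.04539489746094) [-139.29008073  -13.80737765] [-59.8584108   11.72125569]
bar 160.12584493678384 2953 ((-110.60231018066406, -1.1069564819335938), (18.011388778686523, 61.60832214355469), 89.96741485595703) [-141.40242667  -10.12325284] [-79.79315654   7.8935341 ]
cheek 108 3616 ((-129.59713745117188, -0.21888351440429688), (54.15309524536133, 44.87884521484375), 89.9809799194336) [-152.04422177  -27.29038208] [-107.16208484   26.86368424]
```

View pics/w7.png

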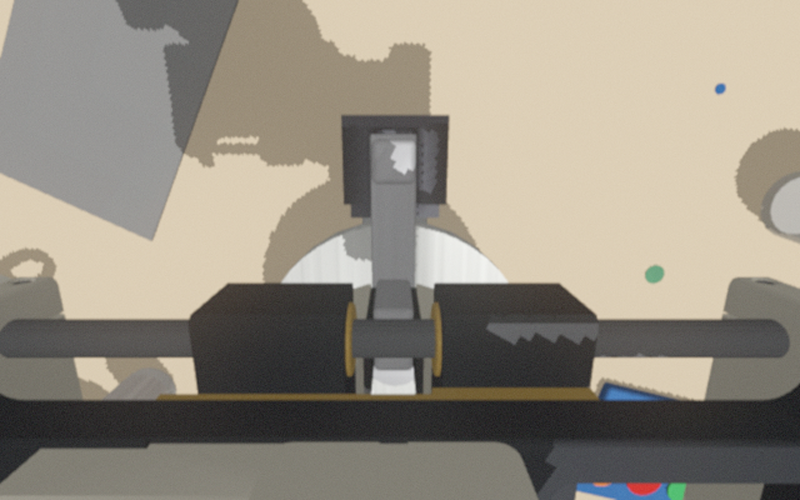

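The wrist view shows the key (tail at (393,150)) over the lock slot, with yaw matching and about 1 mm of sideways error. I let it settle slightly lower, then measure again.

Request:
jog_arm --rows '[[[0, 0, -1], [0, 0, 0], 0.05], [[0, 0, -2.2], [0, 0, 0], 0.05], [[0, 0, -2.2], [0, 0, 0], 0.05], [[0, 0, -2.2], [0, 0, 0], 0.05], [[0, 0, -2.2], [0, 0, 0], 0.05]]'

```text
clock: 19.08
position: [0.5304, 0.1611, 0.1435]
ee_rot: [-0.71, 3.06, 0.0]
force: [-0.0, 0.1, -1.3]
width: 0.148
gripper_force: 50.0
```

```bash
cat > m.py <<'E'
from h import *
d=grab("wrist"); s=arm.observe(); print(s["position"],s["ee_rot"])
c=np.array([.5947,.1939]); Q=cloud(d); Q=Q[d["depth"]>0]
a=np.radians(26.2); Rm=np.array([[np.cos(a),np.sin(a)],[-np.sin(a),np.cos(a)]])
L=(Q[:,:2]-c)@Rm.T*1e3; z=Q[:,2]*1e3
b=s["position"][2]*1e3-23
print('tcp local',(Rm@(s["position"][:2]-c)*1e3).round(1))
for nm,zz,w in (('stud',b+51,9),('bar',b+18,12),('cheek',108,29)):
    k=L[(abs(z-zz)<2.5)&(abs(L[:,1])<w)&(L[:,0]<-80)&(L[:,0]>-155)]
    if len(k): print(nm,zz.__round__(1),len(k),cv2.minAreaRect(k.astype(np.float32)),k.min(0),k.max(0))
E
python3 m.py
```

```text
[0.53039556 0.16114927 0.14353467] [-7.10498964e-01  3.05962384e+00  2.35542039e-04]
tcp local [-72.2  -1. ]
stud 171.5 1581 ((-109.31269073486328, 0.016775131225585938), (17.679553985595703, 58.54695510864258), 89.84324645996094) [-138.58603325   -8.90044821] [-80.02283884   8.78268424]
bar 138.5 2938 ((-110.35147094726562, -0.5571155548095703), (18.037046432495117, 60.59528732299805), 89.87837219238281) [-140.64027031   -9.56918723] [-80.03529723   8.52076644]
cheek 108 4485 ((-129.5684051513672, -0.1647014617919922), (54.22254943847656, 44.86054992675781), 89.87808227539062) [-152.02148081  -27.3093988 ] [-107.11008096   26.91904819]
```

Request:
jog_arm --rows '[[[-0.02, 0.03, -0.5], [0, 0, 0], 0.05], [[-0.02, 0.03, -1.3], [0, 0, 0], 0.05], [[-0.02, 0.03, -2], [0, 0, 0], 0.05], [[-0.02, 0.03, -2.7], [0, 0, 0], 0.05], [[-0.02, 0.03, -3.4], [0, 0, 0], 0.05], [[-0.02, 0.03, -4], [0, 0, 0], 0.05], [[-0.02, 0.03, -4], [0, 0, 0], 0.05]]'

```text
clock: 20.0
position: [0.5296, 0.1612, 0.1027]
ee_rot: [0.71, -3.059, 0.0]
force: [0.6, 0.8, -1.0]
width: 0.147
gripper_force: 50.0
```

No contact so far. Underside at about 80 mm; lowering into the keyway.

Request:
jog_arm --rows '[[[0, 0, -0.5], [0, 0, 0], 0.05], [[0, 0, -1], [0, 0, 0], 0.05], [[0, 0, -1.4], [0, 0, 0], 0.05], [[0, 0, -1.8], [0, 0, 0], 0.05], [[0, 0, -1.8], [0, 0, 0], 0.05]]'

```text
clock: 20.62
position: [0.5297, 0.1613, 0.0849]
ee_rot: [0.71, -3.06, 0.0]
force: [0.5, -0.1, -0.9]
width: 0.147
gripper_force: 50.0
```

Request:
jog_arm --rows '[[[0, 0, -0.2], [0, 0, 0], 0.05], [[0, 0, -0.35], [0, 0, 0], 0.05], [[0, 0, -0.45], [0, 0, 0], 0.05], [[0, 0, -0.5], [0, 0, 0], 0.05], [[0, 0, -0.5], [0, 0, 0], 0.05]]'

```text
clock: 21.25
position: [0.53, 0.1614, 0.081]
ee_rot: [-0.71, 3.06, 0.0]
force: [-3.2, -1.8, 9.2]
width: 0.149
gripper_force: 50.0
```

The key has landed at exactly the home height. I release it, lift clear and check.

Request:
jog_arm --rows '[[[0, 0, 0], [0, 0, 0], 0.25], [[0, 0, 0], [0, 0, 0], 0.35], [[0, 0, 0], [0, 0, 0], 0.45], [[0, 0, 0], [0, 0, 0], 0.5], [[0, 0, 4], [0, 0, 0], 0.5], [[0, 0, 9], [0, 0, 0], 0.6], [[2, 1, 13], [0, 0, 0], 0.6], [[4, 2, 16], [0, 0, 0], 0.6]]'

```text
clock: 22.25
position: [0.5708, 0.1817, 0.2425]
ee_rot: [-0.71, 3.058, 0.001]
force: [0.6, -0.4, -0.3]
width: 0.597
gripper_force: 0.0
```

Request:
jog_arm --rows '[[[0, 0, 0], [0, 0, 0], 0.6], [[0, 0, 0], [0, 0, 0], 0.6]]'

```text
clock: 22.5
position: [0.5692, 0.181, 0.2393]
ee_rot: [0.71, -3.059, 0.0]
force: [-0.8, -0.1, -0.0]
width: 0.598
gripper_force: 0.0
```

Run:
```python
from h import *
d=grab("wrist"); save(d,"pics/w8.png",s=1.25)
c=np.array([.5947,.1939]); Q=cloud(d); Q=Q[d["depth"]>0]
a=np.radians(26.2); Rm=np.array([[np.cos(a),np.sin(a)],[-np.sin(a),np.cos(a)]])
L=(Q[:,:2]-c)@Rm.T*1e3; z=Q[:,2]*1e3
for nm,x0,x1,lo,hi in (('fin',-83,-61,95,120),('stud',-138,-128,95,120),('bar tail',-126,-110,65,90),('bar mid',-108,-88,65,90),('bar nose',-58,-44,65,90)):
    m=(L[:,0]>x0)&(L[:,0]<x1)&(abs(L[:,1])<6)&(z>lo)&(z<hi); print(nm,m.sum(),np.median(z[m]).round(1) if m.any() else 0)
```

```text
fin 361 109.4
stud 190 109.5
bar tail 251 76.6
bar mid 285 76.5
bar nose 140 76.4
```

View pics/w8.png

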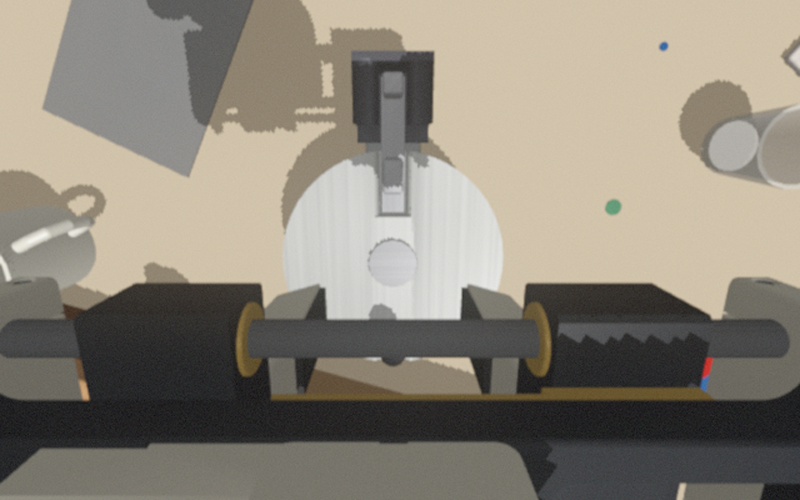

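The key lies flat across the slot and keyway: stud at (393,83) in the cheeks, fin at (393,172) over the wheel. Its bar top is at 76.5 mm against 76 mm expected, so it is home. Handing in.

```bash
python3 -c "
from cell import arm
print(arm.sign_off())"
```

```text
the job is handed in; nothing more can be done
None
```

The turntable is locked and the job is handed in: the wheel was turned until the keyway met the slot, and the key, stood upright on the mat and retaken by its fin, now sits fully home across both with its fin towards the wheel.

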